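# Fit the filter cassette in the bench dust extractor

## Robot

A 6-joint arm with a two-finger parallel gripper is mounted at the origin on the work surface. World frame = base frame: x ahead of the robot, y to its left, z up, the work surface at z = 0. Lengths are in m, angles in rad, forces in N, time in s.
With the tool pointing down it reaches from about 0.3 to 0.75 m from the base axis. Payload 8.5 kg.
Tool frame: the origin (TCP) lies at the very end of the fingers, on their centre line; the grasp point (between the pads) lies 19 mm behind it; z points along the fingers, y is the line along which they close (so a half turn about z gives the same grasp; the last joint's range is limited). The gripper opens to 88 mm and grips with 3 to 60 N. Pads are 18 mm wide; open, the fingers measure 123 mm over their backs; the gripper's body (75 mm by 187 mm) begins 45 mm behind the grasp point.
Start: joints at [1.12, 0.381, 1.297, -0, 1.464, -0.215], TCP at [0.128, 0.535, 0.239] pointing down, gripper open.
Joint ranges: [-3.11, 3.11], [-0.89, 2.33], [0.22, 2.48], [-1.42, 4.56], [0.17, 2.85], [-2.88, 2.88]. Speed limits (rad/s): [2.39, 2.39, 3.14, 3.14, 3.14, 3.14].

## Interface

Orientations are given as a 3x3 rotation matrix whose columns are the frame's x, y, z axes.
In Python, from rig import telemetry, get_image, camera_model, job gives the robot as it stands.
- The arm moves only by the tool send_rows, never from a script. Its arguments are lists of equal length, an entry for each row: "claw": the opening, from -1 (shut) to 1 (fully open); "slide": the shift along the world's x, y, z normalised to -1 to 1, where 1 is 200 mm, a list of three; "twist": the turn about the world's z normalised to -1 to 1, where 1 is pi rad. A call has 1 to 10 rows; each row shifts and turns the commanded pose from where the row before left it; what a row does not reach is not made up. A row lasts 1/12 s, in which the tool goes at most 41.7 mm and 7.16 degrees, less where a joint would pass 70% of its speed; a pose out of reach is approached as far as the arm can. A call with a number of a shift or a turn outside -1 to 1 is refused whole. A call with a gripper value outside its range is refused whole. The fingers move at their own pace and stop on an object; "newtons" is the grip in N (left out, the last holds). Time passes only in rows, so rows that do not move let the fingers close. It gives the time, the measured TCP pose, the force, the opening and the grip force at its end, in the units of the state.
- telemetry.observe(): the state, without advancing time (a new reading comes with each control period).
- get_image(name): name is "scene" or "top"; returns (picture, depth): 480x640x3 uint8, red, green, blue; 480x640 float32, m along the optical axis (not along the pixel's ray), 0 where there is no reading.
- camera_model(name): a dict with "K" (3x3 intrinsics, pixels), "k1" (the pictures are not rectified: a ray, as slopes to the right and down, at radius r is drawn at 1 + k1 r^2 times it, then the intrinsics apply), "R" (3x3) and "t" (3): a world point X has camera coordinates R X + t. Camera axes: x right, y down, z forward; pixel columns grow to the right and rows downward; lengths in m; the calibration is good to about 2 mm. A picture is of the moment at which its call begins. camera_model takes no time and is no camera call.
- job.sign_off(): hands the job in; it is judged then, once.
The state is a dict: "clock": time; "joint_positions": joint angles; "joint_vel": joint speeds; "joint_torque": joint torques, N m; "ee_pos": TCP position; "tool_rot": TCP orientation; "contact_force": force on the tool from outside, world axes, zero at the start; "wrist_torque": the same for the moment, N m; "grip_width": finger opening in m; "grasp_force": force on a finger pad.
Only numpy, scipy, OpenCV 4.12 (cv2) and the standard library are available. Lean on these libraries where they do the work, as an engineer would, in place of code of your own. Each camera call takes 0.05 s, during which the arm holds its last target. There are 200 camera calls.

## Task

The white dust extractor on the bench has a service door without a handle: press the door in near its free edge so that the touch latch pops it ajar, then swing it wide open, to at least square with the front of the machine. Slide the pleated filter cassette that stands on the bench, tapered nose first, into the empty slot behind the door until it is fully home against the hidden stop, level with the cassette beside it, and leave the door open for the next check. Leave everything else on the bench where it stands and do not knock the cassette over.

Things in the scene. Friction and masses are not known exactly. Their poses are not given: they have to be found in the camera images.
- extractor: White sheet-metal bench dust extractor, fixed: 240 deep (x), 260 wide (y), 240 high. Origin at the centre of its underside, on the bench; +x to its back: the front plane, at x = -120, faces the robot and is covered by the door; +y is the hinge side. A screw jar, 54 wide, stands on its top, centred at x = -10 or more. Lower bay: a white ejector rod, 12 thick, y = -40, z = 60, stands out 60 once the door is open.
- door (a joint): Door angle in rad: 0 shut and latched, grows as the free edge swings towards the robot, 1.57 square to the front, 1.9 the limit; slightly negative while pressed in. Once the catch is tripped and the press taken away, a spring pushes the door out to about 0.2 in about 0.5 s; pulling cannot force it. The tripped catch does not take again. Beyond 0.2 it turns with light friction and stays put.
- door_press (a point): A good place to press: on the door's outer face, 225 from the hinge, 170 above the bench; moves with the door (axes of the extractor when shut). Pressing here takes about 5 to 10 N; the catch lets go after about 4 of travel here, a hard stop follows at about 6. The shut outer face is 28 in front of the front plane.
- door_hinge (a point): On the vertical hinge axis (left edge of the front plane, y = +130 in the extractor's frame), at the level top of extractor and door, 240 above the bench; axes of the extractor. The door is a hollow pan of folded sheet: from 2 to 258 from the hinge, 22 to 240 above the bench, 20 deep. Shut, its back rim (edge of the flanges, 4 thick) is 8 in front of the front plane.
- door_rim (a point): On the door's back rim at its top, 205 from the hinge; moves with the door, its axes equal the extractor's when shut (x then points into the machine). With the door ajar at 0.2 rad the gap between this point and the front plane is about 48 and open from above: a finger let down behind the rim can draw the door out.
- cassette: Loose filter cassette: grey frame 150 long (x), 36 thick (y), 110 high (z), white pleats on both sides, standing upright on the bench, about 0.28 kg, balanced at its middle. Origin at the centre of its underside; +x to the nose, whose last 14 taper by 4 on each side. A black pull tab stands out 10 from the opposite (front) face, 18 to 50 above the underside. A can and a jar stand 35 to 55 from its sides.
- slot_mouth (a point): Middle of the lower edge of the empty slot's mouth, in the front plane: the slot's floor, 112 above the bench; axes of the extractor (y = -55 there). The slot runs level along +x, 39 wide (y), 113 high, sharp-edged; the extractor's top is 15 above its ceiling. A like cassette fills the slot 90 further to +y, its front 6 in front of the front plane, its tab 10 more.
- slot_home (a point): Where the cassette's origin lies when it is fully home: 51 in front of the extractor's middle (69 behind slot_mouth), on the slot's floor. Its nose then meets the hidden stop and its front face stands 6 in front of the front plane, level with the cassette in the neighbouring slot. Axes of the extractor.
- tin: Bystander: closed metal can, 62 wide, 95 high, beside the cassette. Origin at the centre of its underside.
- jar: Bystander: closed jar, 56 wide, 85 high, beside the cassette. Origin at the centre of its underside.
- bowl: Bystander: black rubber plaster bowl, 124 wide, 65 high, left on the bench. Origin at the centre of its underside.
- rasp: Bystander: rasp with a wooden handle, 285 long, lying on the bench to the right of the extractor. Origin under its middle, x along it.
- adapter: Bystander: steel pyramid adapter, 48 wide, 32 high, on the bench in front of the robot. Origin at the centre of its underside.
- pylon: Bystander: aluminium pylon tube in a clamp, standing, 44 wide, 140 high. Origin at the centre of its underside.
- screw_jar: Bystander: small clear jar of screws with a black lid, 54 wide, 69 high, on top of the extractor. Origin at the centre of its underside.
Mind the look-alikes: they are no part of the job. Leave any turquoise look-alike of the cassette alone.

How it is judged:
On the way, in this order (a step that is already met when the one before it is completed fails the run):
1. the door has been pressed in and stands ajar (value of joint door above 0.1 rad), for 0.1 s.
2. the door has been swung wide open (value of joint door above 1.4 rad), for 0.2 s.
3. the nose of the upright cassette is in the slot (x of cassette in the frame of slot_home above -0.135 m and y of cassette in the frame of slot_home between -0.006 and 0.006 m and z of cassette in the frame of slot_home between -0.006 and 0.008 m).
At the end, for the whole second after the job is handed in: The door stands open by at least 1.4 rad and is at rest; the cassette is in the empty slot, nose inwards, within 4 mm of its home depth, within 5 mm sideways and in height and within 0.06 rad of the slot's direction, at rest (value of joint door above 1.4 rad and x of cassette in the frame of slot_home between -0.004 and 0.004 m and y of cassette in the frame of slot_home between -0.005 and 0.005 m and z of cassette in the frame of slot_home between -0.005 and 0.006 m and angle between the x axis of cassette and the x axis of slot_home, either way round below 0.06 rad and linear speed of cassette below 0.01 m/s and velocity of joint door between -0.05 and 0.05 rad/s); the robot touches nothing.
It fails at once if a thing that stood on the bench or on the extractor is shifted by more than 30 mm (distance of any of tin, jar, bowl, rasp, adapter, pylon, screw_jar from where it was at the start of the episode above 0.03 m).
It fails at once if the cassette is knocked or tipped over (angle between cassette's own z axis and vertical above 0.6 rad).
It also fails if it takes over 67 s, if anything falls off the work surface, if the arm or the gripper's body presses on something with over 40 N, if the wrist force passes 120 N, or if a joint passes its speed limit or range.

## Working session

There is one attempt and no reset: what is moved stays moved. The work goes in short steps, Python scripts to look and compute and a tool call to move; the robot and the scene stay as the last step left them, time stands still between calls to the robot, and variables do not carry over. Pictures are saved under pics/ and viewed, at most 10 in all, crops included, and the job is handed in when it is done.

Besides the shell and the picture viewer there is one more tool, called after "Emit:" by a JSON object that holds its "api" and its "payload", one argument or row to a line. send_rows: Moves the arm, as the interface text tells. Its arguments: {"type":"object","properties":{"claw":{"type":"array"},"slide":{"type":"array"},"twist":{"type":"array"},"newtons":{"type":"number"}},"required":["claw","slide","twist"]}

```bash
ls; mkdir -p pics
cat > h.py <<'E'
import numpy as np, cv2, sys
from rig import telemetry, get_image, camera_model, job
def world(name, u, v, d):
    m=camera_model(name); K=np.array(m["K"],float)
    p=cv2.undistortPoints(np.array([[[u,v]]],float),K,np.array([m["k1"],0,0,0,0.]))[0,0]
    return np.array(m["R"]).T@(np.array([p[0]*d,p[1]*d,d])-np.array(m["t"]))
def cloud(name,dep):
    m=camera_model(name); K=np.array(m["K"],float)
    g=np.stack(np.meshgrid(np.arange(640.),np.arange(480.)),-1).reshape(-1,1,2)
    p=cv2.undistortPoints(g,K,np.array([m["k1"],0,0,0,0.])).reshape(480,640,2)
    P=np.dstack([p[...,0]*dep,p[...,1]*dep,dep])
    W=(P-np.array(m["t"]))@np.array(m["R"]); W[dep==0]=np.nan
    return W
def pix(name,X):
    m=camera_model(name)
    r,_=cv2.Rodrigues(np.array(m["R"],float))
    return cv2.projectPoints(np.array(X,float).reshape(-1,1,3),r,np.array(m["t"],float),np.array(m["K"],float),np.array([m["k1"],0,0,0,0.]))[0][:,0]
E
python3 - <<'E'
from h import *
for n in("scene","top"):
    im,d=get_image(n); cv2.imwrite(f"pics/{n}0.png",im[...,::-1]); np.save(f"{n}0.npy",d); m=camera_model(n); print(n,-np.array(m["R"]).T@m["t"],m["K"],m["k1"])
s=telemetry.observe(); print(s)
E
```

```text
pics
scene [1.55704782 0.03799022 1.23118359] [[563.48611357   0.         325.46654033]
 [  0.         563.48611357 233.6608466 ]
 [  0.           0.           1.        ]] -0.07227628795906485
top [0.45734686 0.0386014  1.46737639] [[551.07942211   0.         312.04025984]
 [  0.         551.07942211 232.39274422]
 [  0.           0.           1.        ]] -0.10458726278287311
{'clock': 0.1, 'joint_positions': array([ 1.11964590e+00,  3.81131376e-01,  1.29812162e+00,  4.71613643e-06,
        1.46358809e+00, -2.15304436e-01]), 'joint_vel': array([-9.37780041e-05, -7.35478341e-04, -4.13462911e-03, -5.89845350e-04,
       -2.48276565e-03, -1.63398032e-03]), 'joint_torque': array([ 2.45791845e-03, -4.38647425e+01, -2.24908966e+01,  7.13652349e-02,
        3.41822184e-02, -6.70639224e-05]), 'ee_pos': array([0.12841538, 0.53455844, 0.2382194 ]), 'tool_rot': array([[-9.72316817e-01,  2.33665801e-01, -5.48537964e-04],
       [ 2.33666287e-01,  9.72316208e-01, -1.12147767e-03],
       [ 2.71301377e-04, -1.21860642e-03, -9.99999221e-01]]), 'contact_force': array([ 0.05064508,  0.16803379, -0.64719213]), 'wrist_torque': array([-0.03741427,  0.03409492, -0.01855076]), 'grasp_force': 0.0, 'grip_width': 0.08801659463801571}
```

View pics/scene0.png

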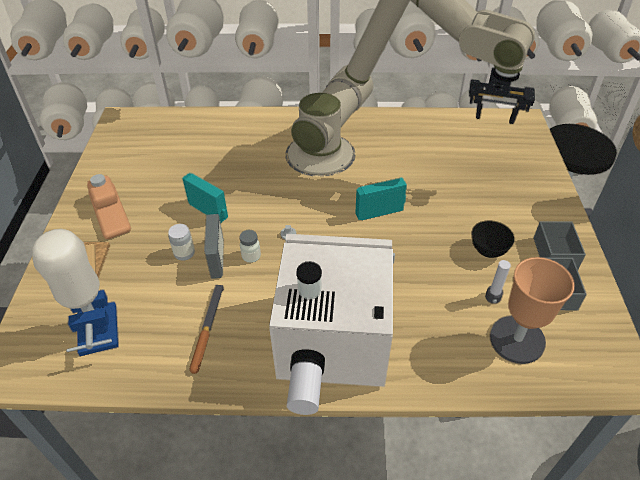

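View pics/top0.png

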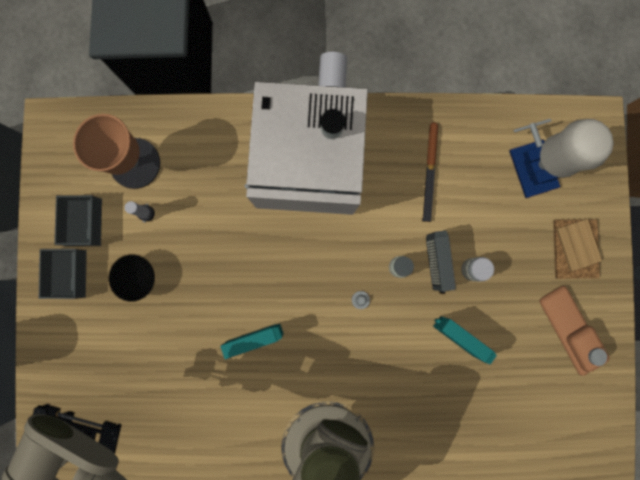

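The scene and top pictures show:
- The extractor is at top px (308,148). Its front faces the robot, with the hinge side on the left.
- There are three cassette-shaped things in the top view: grey with white pleats at (441,262), and turquoise at (252,342) and (465,340). The grey one fits the description, since it has a can or jar on either side at (402,266) and (480,269).

I'll measure these and confirm with a crop.

Run:
```python
from h import *
d=np.load("top0.npy"); W=cloud("top",d); im=cv2.imread("pics/top0.png")
def rect(mask,l):
    k,lab,st,c=cv2.connectedComponentsWithStats(mask.astype(np.uint8)); i=1+np.argmax(st[1:,4]); P=W[lab==i]
    r=cv2.minAreaRect(P[:,:2].astype(np.float32)*1000); print(l,st[i,4],"c",np.round(r[0],1),"sz",np.round(r[1],1),"ang",round(r[2],2),"z",np.round(np.nanmedian(P[:,2]),4)); print(np.round(cv2.boxPoints(r),0).tolist())
z=W[...,2]; U,V=np.meshgrid(np.arange(640),np.arange(480))
def box(a,b,c,e): return (U>a)&(U<b)&(V>c)&(V<e)
rect((abs(z-.24)<.008)&box(230,390,70,230),"ext+door")
rect((abs(z-.24)<.008)&box(230,390,70,187),"ext")
rect((abs(z-.24)<.008)&box(230,390,193,230),"door")
rect((abs(z-.11)<.008)&box(420,460,225,300),"cass")
rect((abs(z-.095)<.015)&box(465,500,250,290),"tin?")
rect((abs(z-.085)<.015)&box(385,416,250,285),"jar?")
rect((z>.02)&box(345,380,285,315),"adapter")
rect((z>.28)&box(310,355,100,140),"screwjar")
rect((z>.03)&box(120,160,195,225),"pylon")
rect((z>.045)&box(100,165,245,310),"bowl")
rect((z>.007)&box(415,445,115,230),"rasp")
a=cv2.resize(im[225:305,370:510],None,fx=5,fy=5,interpolation=2)
s=cv2.imread("pics/scene0.png")[165:285,150:290]; b=cv2.resize(s,None,fx=3.3,fy=3.3,interpolation=2)
o=np.zeros((600,700,3),np.uint8); o[:]=0
a=cv2.resize(a,(350,200)); a=a
o[:400,:]=cv2.resize(im[225:305,370:510],(700,400),interpolation=2)[:, :700]
o=np.zeros((600,800,3),np.uint8); o[:228,:400]=cv2.resize(im[225:305,370:510],(400,228),interpolation=2); o[:343,400:]=cv2.resize(s,(400,343),interpolation=2)
cv2.imwrite("pics/crop1.png",o[:343])
```

```text
ext+door 11102 c [771.5  46.4] sz [260.  241.9] ang 85.83 z 0.2398
[[641.0, -74.0], [883.0, -92.0], [902.0, 167.0], [660.0, 185.0]]
ext 10878 c [771.8  45.9] sz [259.9 241.8] ang 86.09 z 0.2398
[[642.0, -76.0], [884.0, -92.0], [901.0, 167.0], [660.0, 184.0]]
door 780 c [633.   55.8] sz [253.1  20.6] ang 85.85 z 0.2394
[[614.0, -70.0], [634.0, -71.0], [652.0, 181.0], [632.0, 183.0]]
cass 867 c [ 490.  -292.2] sz [148.8  38.1] ang 6.8 z 0.1093
[[414.0, -282.0], [418.0, -320.0], [566.0, -302.0], [562.0, -264.0]]
tin? 439 c [ 468.3 -390.6] sz [56.2 57.9] ang 38.92 z 0.094
[[428.0, -386.0], [465.0, -431.0], [508.0, -395.0], [472.0, -350.0]]
jar? 316 c [ 475.3 -192.7] sz [48.2 47.7] ang 42.3 z 0.0847
[[441.0, -191.0], [474.0, -227.0], [509.0, -194.0], [477.0, -159.0]]
adapter 51 c [389.3 -89.6] sz [20.9 18.6] ang 0.03 z 0.0289
[[379.0, -80.0], [379.0, -99.0], [400.0, -99.0], [400.0, -80.0]]
screwjar 501 c [786.7  -9.2] sz [51.4 50.2] ang 2.82 z 0.3085
[[760.0, 15.0], [762.0, -35.0], [814.0, -33.0], [811.0, 17.0]]
pylon 308 c [621.8 478.7] sz [35.5 41.4] ang 63.05 z 0.1133
[[595.0, 472.0], [632.0, 454.0], [648.0, 485.0], [611.0, 504.0]]
bowl 541 c [450.1 500.8] sz [120.6 119.8] ang 5.1 z 0.0608
[[385.0, 555.0], [395.0, 436.0], [515.0, 446.0], [505.0, 566.0]]
rasp 863 c [ 730.7 -283.6] sz [ 28.4 271. ] ang 84.33 z 0.0178
[[594.0, -284.0], [864.0, -311.0], [867.0, -283.0], [597.0, -256.0]]
```

View pics/crop1.png

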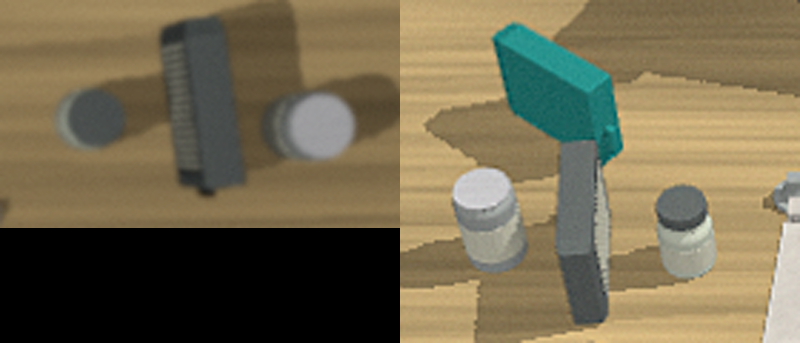

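The crop confirms it: the grey frame with white pleats stands between the can and the jar, with its black tab towards the robot at crop px (205,188), so the nose points to +x.

- **Extractor:** yaw about -4.1°, centre (0.7715, 0.046).
- **Press point:** (0.617, -0.038).
- **Cassette:** centre (0.490, -0.292), yaw 6.8°.

All sizes agree with the given ones, so I'm moving to the door.

Emit:
{"api": "send_rows", "payload": {
  "claw": [-1, -1, -1, -1, -1, -1, -1, -1, -1, -1],
  "slide": [
    [0.105, -0.144, -0.012],
    [0.105, -0.144, -0.012],
    [0.105, -0.144, -0.012],
    [0.105, -0.144, -0.012],
    [0.105, -0.144, -0.012],
    [0.105, -0.144, -0.012],
    [0.105, -0.144, -0.012],
    [0.105, -0.144, -0.012],
    [0.105, -0.144, -0.012],
    [0.105, -0.144, -0.012]
  ],
  "twist": [0.0052, 0.0052, 0.0052, 0.0052, 0.0052, 0.0052, 0.0052, 0.0052, 0.0052, 0.0052],
  "newtons": 20
}}

```text
clock: 0.93
ee_pos: [0.339, 0.2452, 0.2146]
tool_rot: [[-0.997, 0.071, -0.0], [0.071, 0.997, -0.0], [0.0, -0.0, -1.0]]
contact_force: [0.7, 0.3, 1.3]
grip_width: 0.0236
grasp_force: 0.0
```

Emit:
{"api": "send_rows", "payload": {
  "claw": [-1, -1, -1, -1, -1, -1, -1, -1, -1, -1],
  "slide": [
    [0.105, -0.144, -0.012],
    [0.105, -0.144, -0.012],
    [0.105, -0.144, -0.012],
    [0.105, -0.144, -0.012],
    [0.105, -0.144, -0.012],
    [0.105, -0.144, -0.012],
    [0.105, -0.144, -0.012],
    [0.105, -0.144, -0.012],
    [0.105, -0.144, -0.012],
    [0, 0, 0]
  ],
  "twist": [0.0052, 0.0052, 0.0052, 0.0052, 0.0052, 0.0052, 0.0052, 0.0052, 0.0052, 0.0052]
}}

```text
clock: 1.77
ee_pos: [0.5301, -0.017, 0.192]
tool_rot: [[-0.996, -0.088, 0.0], [-0.088, 0.996, -0.001], [0.0, -0.001, -1.0]]
contact_force: [1.1, 0.1, 0.9]
grip_width: 0.0003
grasp_force: 0.0
```

Emit:
{"api": "send_rows", "payload": {
  "claw": [-1, -1, -1, -1, -1, -1, -1, -1, -1, -1],
  "slide": [
    [0.07, -0.025, -0.01],
    [0.07, -0.025, -0.01],
    [0.07, -0.025, 0],
    [0.07, -0.025, 0],
    [0, 0, 0],
    [0.02, -0.0015, 0],
    [0.02, -0.0015, 0],
    [0.02, -0.0015, 0],
    [0.02, -0.0015, 0],
    [0.02, -0.0015, 0]
  ],
  "twist": [-0.0127, -0.0127, -0.0127, -0.0127, 0, 0, 0, 0, 0, 0]
}}

```text
clock: 2.6
ee_pos: [0.6037, -0.0337, 0.1893]
tool_rot: [[-0.998, 0.068, 0.0], [0.068, 0.998, -0.0], [-0.0, -0.0, -1.0]]
contact_force: [0.3, -0.5, 0.1]
grip_width: 0.0002
grasp_force: 0.0
```

Emit:
{"api": "send_rows", "payload": {
  "claw": [-1, -1, -1, -1],
  "slide": [
    [0.015, -0.001, 0],
    [0.015, -0.001, 0],
    [0.01, -0.001, 0],
    [0, 0, 0]
  ],
  "twist": [0, 0, 0, 0]
}}

```text
clock: 2.93
ee_pos: [0.6107, -0.0349, 0.1892]
tool_rot: [[-0.998, 0.069, -0.003], [0.069, 0.998, -0.001], [0.003, -0.001, -1.0]]
contact_force: [-5.9, -2.3, 3.6]
grip_width: 0.0005
grasp_force: 3.2
```

Emit:
{"api": "send_rows", "payload": {
  "claw": [-1, -1, -1],
  "slide": [
    [0.01, -0.001, 0],
    [0.01, -0.001, 0],
    [0, 0, 0]
  ],
  "twist": [0, 0, 0]
}}

```text
clock: 3.18
ee_pos: [0.6116, -0.0351, 0.1893]
tool_rot: [[-0.998, 0.068, -0.011], [0.068, 0.998, -0.0], [0.011, -0.001, -1.0]]
contact_force: [-25.7, -2.5, 10.1]
grip_width: 0.0005
grasp_force: 12.7
```

Force jumped to 26 N, so the door has hit its hard stop. I'll back off and lift.

Emit:
{"api": "send_rows", "payload": {
  "claw": [-1, -1, -1, -1, -1, -1, -1, -1, -1, -1],
  "slide": [
    [-0.15, 0.01, 0],
    [-0.19, 0.015, 0],
    [-0.19, 0.015, 0],
    [0, 0, 0.19],
    [0, 0, 0.19],
    [0, 0, 0.19],
    [0, 0, 0],
    [0, 0, 0],
    [0, 0, 0],
    [0, 0, 0]
  ],
  "twist": [0, 0, 0, 0, 0, 0, 0, 0, 0, 0]
}}

```text
clock: 4.02
ee_pos: [0.5092, -0.0268, 0.3018]
tool_rot: [[-0.998, 0.069, -0.003], [0.069, 0.998, 0.001], [0.003, 0.001, -1.0]]
contact_force: [-0.4, -0.3, -0.1]
grip_width: 0.0004
grasp_force: 0.0
```

```bash
cat > door.py <<'E'
from h import *
im,d=get_image("top"); cv2.imwrite("pics/"+sys.argv[1]+".png",im[...,::-1]); W=cloud("top",d); z=W[...,2]
H=np.array([.661,.1845]); a=-.0715; R=np.array([[np.cos(a),-np.sin(a)],[np.sin(a),np.cos(a)]])
L=(W[...,:2]-H)@R   # extractor axes, at hinge
m=(abs(z-.24)<.006)&(L[...,0]<-.004)&(np.hypot(L[...,0],L[...,1])<.275)
P=L[m]; print(m.sum()); r=cv2.minAreaRect(P.astype(np.float32)*1000); print(np.round(cv2.boxPoints(r)).tolist(),r)
P=P[np.hypot(*P.T)>.05]; print("angles", np.percentile(np.arctan2(-P[:,0],-P[:,1]),[5,50,95]))
print(telemetry.observe()["ee_pos"],telemetry.observe()["clock"])
E
python3 door.py d1
```

```text
706
[[-73.0, -199.0], [-53.0, -203.0], [-8.0, -1.0], [-28.0, 4.0]] ((-40.335296630859375, -99.83098602294922), (207.1980743408203, 21.00486946105957), 77.47504425048828)
angles [0.28040149 0.37310075 0.59803398]
[ 0.50921743 -0.02687096  0.30175716] 4.0667
```

Emit:
{"api": "send_rows", "payload": {
  "claw": [-1, -1, -1, -1, -1, -1, -1, -1, -1, -1],
  "slide": [
    [0.142, 0.019, 0],
    [0.142, 0.019, 0],
    [0.142, 0.019, 0],
    [0.142, 0.019, 0],
    [0, 0, 0],
    [0, 0, -0.14],
    [0, 0, -0.14],
    [0, 0, -0.14],
    [0, 0, -0.13],
    [0, 0, 0]
  ],
  "twist": [0, 0, 0, 0, 0, 0, 0, 0, 0, 0]
}}

```text
clock: 4.9
ee_pos: [0.6204, -0.0114, 0.1873]
tool_rot: [[-0.998, 0.069, -0.011], [0.069, 0.998, 0.002], [0.011, 0.001, -1.0]]
contact_force: [0.3, 1.1, -0.3]
grip_width: -0.0
grasp_force: 0.0
```

Run:
```python
import numpy as np
a=-.0715; c,s=np.cos(a),np.sin(a); H=np.array([661,184.5])
prev=None
for f in np.arange(.2,1.8001,.1):
    u=np.array([-np.sin(f),-np.cos(f)]); n=np.array([-np.cos(f),np.sin(f)])
    sup=9*np.cos(f)+17.5*np.sin(f)
    r=205-min(f-.2,.6)*40
    L=r*u+(8-sup)*n; w=H+np.array([c*L[0]-s*L[1],s*L[0]+c*L[1]])
    print(round(f,2),w.round(0), None if prev is None else ((w-prev)/200).round(3)); prev=w
```

```text
0.2 [610. -14.] None
0.3 [593.  -5.] [-0.084  0.046]
0.4 [578.   6.] [-0.078  0.053]
0.5 [564.  18.] [-0.071  0.06 ]
0.6 [551.  31.] [-0.064  0.065]
0.7 [539.  45.] [-0.057  0.07 ]
0.8 [529.  60.] [-0.049  0.075]
0.9 [518.  73.] [-0.058  0.067]
1.0 [508.  88.] [-0.051  0.073]
1.1 [499. 103.] [-0.044  0.079]
1.2 [491. 120.] [-0.037  0.084]
1.3 [486. 138.] [-0.028  0.088]
1.4 [482. 156.] [-0.019  0.091]
1.5 [480. 175.] [-0.01   0.093]
1.6 [480. 194.] [-0.     0.095]
1.7 [482. 213.] [0.01  0.095]
1.8 [486. 231.] [0.02  0.094]
```

Emit:
{"api": "send_rows", "payload": {
  "claw": [-1, -1, -1, -1, -1, -1, -1, -1, -1, -1],
  "slide": [
    [-0.05, -0.01, 0],
    [-0.042, 0.023, 0],
    [-0.042, 0.023, 0],
    [-0.078, 0.053, 0],
    [-0.071, 0.06, 0],
    [-0.064, 0.065, 0],
    [-0.057, 0.07, 0],
    [-0.049, 0.075, 0],
    [-0.058, 0.067, 0],
    [-0.051, 0.073, 0]
  ],
  "twist": [0, 0, 0, 0, 0, 0, 0, 0, 0, 0]
}}

```text
clock: 5.73
ee_pos: [0.5104, 0.0883, 0.1945]
tool_rot: [[-0.998, 0.069, 0.002], [0.069, 0.998, -0.0], [-0.002, -0.0, -1.0]]
contact_force: [1.5, -0.9, 0.8]
grip_width: 0.0004
grasp_force: 0.6
```

Emit:
{"api": "send_rows", "payload": {
  "claw": [-1, -1, -1, -1, -1, -1, -1, -1, -1, -1],
  "slide": [
    [-0.044, 0.079, 0],
    [-0.037, 0.084, 0],
    [-0.028, 0.088, 0],
    [-0.019, 0.091, 0],
    [-0.005, 0.05, 0],
    [-0.003, 0.045, 0],
    [0, 0.045, 0],
    [0, 0.045, 0],
    [0.005, 0.045, 0],
    [0, 0, 0]
  ],
  "twist": [0, 0, 0, 0, 0, 0, 0, 0, 0, 0]
}}

```text
clock: 6.57
ee_pos: [0.4847, 0.2036, 0.1931]
tool_rot: [[-0.998, 0.068, -0.0], [0.068, 0.998, 0.0], [0.0, 0.0, -1.0]]
contact_force: [0.4, -0.2, -0.1]
grip_width: 0.0009
grasp_force: 0.0
```

```bash
python3 door.py d2
```

```text
577
[[-256.0, 38.0], [-6.0, 7.0], [-3.0, 28.0], [-254.0, 59.0]] ((-129.529052734375, 32.70457458496094), (21.183176040649414, 252.51219177246094), 82.96354675292969)
angles [1.73248339 1.84586868 2.06672484]
[0.48454765 0.20300573 0.19296441] 6.6167
```

Door is at about 1.69 rad. Next I lift clear and go to the cassette.

Emit:
{"api": "send_rows", "payload": {
  "claw": [-1, -1, -1, -1, -1, -1, 0.4, 0.4, 0.4, 0.4],
  "slide": [
    [0, -0.08, 0.1],
    [0, -0.08, 0.19],
    [0, -0.1, 0.19],
    [-0.015, -0.19, 0],
    [-0.015, -0.19, 0],
    [-0.015, -0.19, 0],
    [-0.015, -0.19, 0],
    [-0.015, -0.19, 0],
    [-0.015, -0.19, 0],
    [-0.015, -0.19, 0]
  ],
  "twist": [0, 0, 0, 0, 0, 0, 0, 0, 0, 0]
}}

```text
clock: 7.45
ee_pos: [0.4627, -0.117, 0.2881]
tool_rot: [[-0.998, 0.069, -0.0], [0.069, 0.998, 0.0], [0.0, 0.0, -1.0]]
contact_force: [0.9, 0.2, -0.4]
grip_width: 0.0251
grasp_force: 0.0
```

Emit:
{"api": "send_rows", "payload": {
  "claw": [0.4, 0.4, 0.4, 0.4, 0.4, 0.4, 0.4],
  "slide": [
    [-0.019, -0.1825, 0],
    [-0.019, -0.1825, 0],
    [-0.019, -0.1825, 0],
    [-0.019, -0.1825, 0],
    [-0.019, -0.1825, 0],
    [0, 0, 0],
    [0, 0, 0]
  ],
  "twist": [0.012, 0.012, 0.012, 0.012, 0.012, 0, 0]
}}

```text
clock: 8.03
ee_pos: [0.4438, -0.299, 0.2873]
tool_rot: [[-0.993, -0.116, -0.001], [-0.116, 0.993, 0.001], [0.001, 0.001, -1.0]]
contact_force: [0.0, 0.9, -0.3]
grip_width: 0.0616
grasp_force: 0.0
```

Emit:
{"api": "send_rows", "payload": {
  "claw": [0.4, 0.4, 0.4, 0.4, 0.4, 0.4, 0.4, 0.4, 0.4],
  "slide": [
    [0.005, 0.005, -0.155],
    [0, 0, -0.155],
    [0, 0, -0.155],
    [0, 0, -0.155],
    [0, 0, -0.155],
    [0, 0, -0.155],
    [0, 0, -0.1],
    [0, 0, -0.055],
    [0, 0, 0]
  ],
  "twist": [0, 0, 0, 0, 0, 0, 0, 0, 0]
}}

```text
clock: 8.78
ee_pos: [0.4448, -0.2944, 0.0691]
tool_rot: [[-0.993, -0.12, -0.003], [-0.12, 0.993, 0.004], [0.003, 0.004, -1.0]]
contact_force: [0.2, 0.2, 0.5]
grip_width: 0.0616
grasp_force: 0.0
```

Emit:
{"api": "send_rows", "payload": {
  "claw": [0, -0.1, -0.15, -0.2, -0.25, -0.3, -0.5, -1, -1, -1],
  "slide": [
    [0, 0, 0],
    [0, 0, 0],
    [0, 0, 0],
    [0, 0, 0],
    [0, 0, 0],
    [0, 0, 0],
    [0, 0, 0],
    [0, 0, 0],
    [0, 0, 0],
    [0, 0, 0]
  ],
  "twist": [0, 0, 0, 0, 0, 0, 0, 0, 0, 0],
  "newtons": 55
}}

```text
clock: 9.62
ee_pos: [0.4458, -0.2965, 0.0719]
tool_rot: [[-0.993, -0.119, 0.001], [-0.119, 0.993, -0.001], [-0.001, -0.001, -1.0]]
contact_force: [-1.1, 1.8, 6.7]
grip_width: 0.0358
grasp_force: 55.0
```

Emit:
{"api": "send_rows", "payload": {
  "claw": [-1, -1, -1, -1, -1, -1, -1, -1, -1, -1],
  "slide": [
    [0, 0, 0.03],
    [0, 0, 0.07],
    [0, 0, 0.12],
    [0, 0, 0.15],
    [0, 0, 0.15],
    [0, 0, 0.1],
    [0, 0, 0.03],
    [0, 0.03, 0],
    [0.01, 0.06, 0],
    [0.016, 0.09, 0]
  ],
  "twist": [0, 0, 0, 0, 0, 0, 0, 0, 0, 0]
}}

```text
clock: 10.45
ee_pos: [0.45, -0.2596, 0.1991]
tool_rot: [[-0.993, -0.118, -0.003], [-0.118, 0.993, 0.002], [0.002, 0.003, -1.0]]
contact_force: [0.2, 0.0, -2.8]
grip_width: 0.0357
grasp_force: 55.0
```

Emit:
{"api": "send_rows", "payload": {
  "claw": [-1, -1, -1, -1, -1, -1, -1, -1, -1, -1],
  "slide": [
    [0.026, 0.135, 0],
    [0.026, 0.135, 0],
    [0.026, 0.135, 0],
    [0.026, 0.135, 0],
    [0.026, 0.135, 0],
    [0.026, 0.135, 0],
    [0.026, 0.135, 0],
    [0.026, 0.135, 0],
    [0.026, 0.135, 0],
    [0.026, 0.135, 0]
  ],
  "twist": [-0.006, -0.006, -0.006, -0.006, -0.006, -0.006, -0.006, -0.006, -0.006, -0.006]
}}

```text
clock: 11.28
ee_pos: [0.5015, 0.0121, 0.1991]
tool_rot: [[-0.998, 0.069, -0.004], [0.069, 0.998, 0.001], [0.004, 0.001, -1.0]]
contact_force: [0.2, -0.6, -1.9]
grip_width: 0.0354
grasp_force: 55.0
```

Emit:
{"api": "send_rows", "payload": {
  "claw": [-1, -1, -1],
  "slide": [
    [0, 0, 0],
    [0, 0, 0],
    [0, 0, 0]
  ],
  "twist": [0, 0, 0]
}}

```text
clock: 11.53
ee_pos: [0.5019, 0.01, 0.1998]
tool_rot: [[-0.998, 0.068, -0.003], [0.068, 0.998, 0.0], [0.003, 0.0, -1.0]]
contact_force: [0.7, 0.1, -2.6]
grip_width: 0.0356
grasp_force: 55.0
```

```bash
cat > cas.py <<'E'
from h import *
C=np.array([.7715,.0462]); a=-.0715; R=np.array([[np.cos(a),-np.sin(a)],[np.sin(a),np.cos(a)]])
s=telemetry.observe(); g=s["ee_pos"]; print(g,s["clock"],s["contact_force"],s["grip_width"]); print("tcp local",((g[:2]-C)@R*1000).round(1),"yaw tool y", np.degrees(np.arctan2(-s["tool_rot"][0,1],s["tool_rot"][1,1])).round(2))
for n in ("scene","top"):
    im,d=get_image(n); cv2.imwrite(f"pics/{sys.argv[1]}{n}.png",im[...,::-1]); W=cloud(n,d); L=(W[...,:2]-C)@R; z=W[...,2]
    if n=="top":
        m=(abs(z-.24)<.006)&(L[...,0]>-.125)&(abs(L[...,1])<.14)&(L[...,0]<.13); P=L[m]
        r=cv2.minAreaRect(P.astype(np.float32)*1000); print("ext local",np.round(r[0],1),np.round(r[1],1),r[2])
    zc=g[2]-.072+.110
    m=(abs(z-zc)<.02)&(L[...,0]<-.121)&(abs(L[...,1]+.055)<.04)&(L[...,0]>-.33)
    P=np.dstack([L,z])[m]*1000; print(n,len(P))
    if len(P)>20:
        r=cv2.minAreaRect(P[:,:2].astype(np.float32)); print(np.round(cv2.boxPoints(r)).tolist(),np.round(r[0],1),np.round(r[1],1),round(r[2],2),"z(x)",np.polyfit(P[:,0],P[:,2],1),np.median(P[:,2]))
        for x in range(-330,-120,15):
            q=P[(P[:,0]>=x)&(P[:,0]<x+15)]
            if len(q)>3: print(x,len(q),q[:,1].min().round(1),q[:,1].max().round(1),np.median(q[:,2]).round(1))
E
python3 cas.py c1
```

```text
[0.50189396 0.00996982 0.19980908] 11.5333 [ 0.71304461  0.13925962 -2.57136845] 0.03558624526868001
tcp local [-266.3  -55.4] yaw tool y -3.89
scene 787
[[-298.0, -90.0], [-122.0, -92.0], [-121.0, -25.0], [-298.0, -23.0]] [-209.7  -57.4] [ 67.  176.5] 89.25 z(x) [-3.99231885e-02  2.28098520e+02] 238.1596132927061
-300 14 -73.0 -39.7 239.2
-285 45 -81.9 -35.0 239.2
-270 152 -90.3 -23.5 238.6
-255 86 -89.5 -23.3 238.3
-240 63 -73.2 -37.5 238.7
-225 65 -74.1 -37.9 238.6
-210 66 -74.4 -37.3 238.2
-195 67 -73.7 -37.7 238.3
-180 65 -74.0 -37.2 238.7
-165 91 -73.1 -38.3 236.6
-150 69 -69.3 -40.0 228.2
-135 4 -88.2 -27.8 237.9
ext local [-1.1  4.5] [244.4 268.5] 0.0840887799859047
top 395
[[-205.0, -78.0], [-121.0, -78.0], [-121.0, -35.0], [-204.0, -35.0]] [-162.8  -56.3] [43.3 83.4] 89.83 z(x) [-3.81205004e-02  2.29927302e+02] 236.84435953351084
-210 57 -76.2 -39.9 236.9
-195 110 -75.7 -39.6 237.3
-180 108 -77.0 -40.2 237.3
-165 100 -75.9 -40.1 236.2
-150 17 -72.9 -43.5 233.6
```

View pics/c1scene.png

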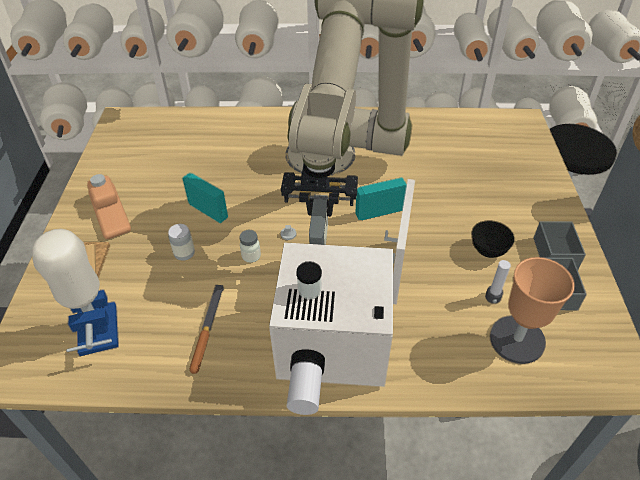

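The cassette hangs level in the grip, nose at scene px (318,243), in front of the slot. The door stands open at px (405,240). Next I compare the extractor's and cassette's lateral position within each camera.

Run:
```python
from h import *
C=np.array([.7715,.0462]); a=-.0715; R=np.array([[np.cos(a),-np.sin(a)],[np.sin(a),np.cos(a)]])
for n in("scene","top"):
    W=cloud(n,np.load(n+"0.npy")); L=(W[...,:2]-C)@R*1000; z=W[...,2]
    m=(abs(z-.24)<.005)&(abs(L[...,0])<150)&(abs(L[...,1])<140); P=L[m]; print(n, np.median(z[m]))
    for lab,k in(("y edges",0),("x edges",1)):
        lo,hi,cs=[],[],[]
        for x in np.arange(-105,105,6.):
            q=P[(P[:,k]>=x)&(P[:,k]<x+6)]
            if k==1: q=q[q[:,0]>-127]
            if len(q)>5: lo.append(q[:,1-k].min());hi.append(q[:,1-k].max());cs.append(x+3)
        pl,ph=np.polyfit(cs,lo,1),np.polyfit(cs,hi,1)
        print(lab,np.median(lo).round(1),np.median(hi).round(1),"slopes",pl[0].round(4),ph[0].round(4),"at -100:",np.polyval(pl,-100).round(1),np.polyval(ph,-100).round(1))
```

```text
scene 0.24117996778101752
y edges -128.6 129.6 slopes -0.0026 0.0023 at -100: -128.3 129.3
x edges -121.0 121.2 slopes -0.0093 -0.0054 at -100: -121.3 121.8
top 0.23979217819363846
y edges -128.4 128.5 slopes -0.0014 0.0049 at -100: -128.2 128.0
x edges -120.2 118.8 slopes 0.0017 0.0003 at -100: -120.2 118.9
```

Emit:
{"api": "send_rows", "payload": {
  "claw": [-1, -1, -1, -1, -1, -1],
  "slide": [
    [0, 0.009, -0.03],
    [0, 0, -0.03],
    [0, 0, -0.01],
    [0, 0, 0],
    [0, 0, 0],
    [0, 0, 0]
  ],
  "twist": [-0.001, 0, 0, 0, 0, 0]
}}

```text
clock: 12.13
ee_pos: [0.5028, 0.0112, 0.1871]
tool_rot: [[-0.997, 0.072, 0.0], [0.072, 0.997, -0.0], [-0.0, -0.0, -1.0]]
contact_force: [0.6, 0.2, -1.9]
grip_width: 0.0355
grasp_force: 55.0
```

```bash
python3 cas.py c2 | grep -v "^-[1-3]..\? .*-[89]"
```

```text
[0.5027776  0.01121928 0.18711841] 12.1333 [ 0.6435732   0.17859816 -1.91469141] 0.03549680406070684
tcp local [-265.5  -54.1] yaw tool y -4.13
scene 744
[[-298.0, -22.0], [-296.0, -90.0], [-120.0, -83.0], [-123.0, -16.0]] [-209.3  -52.8] [175.5  67.3] 2.16 z(x) [-1.93142140e-02  2.20755897e+02] 225.9227542125358
-300 15 -70.8 -39.0 226.9
-285 35 -76.9 -35.1 225.8
-240 62 -73.2 -36.6 226.1
-225 60 -71.8 -36.3 226.4
-210 70 -72.4 -36.5 226.9
-195 65 -73.1 -36.3 226.3
-180 69 -72.0 -36.6 225.8
-165 82 -73.3 -36.4 225.3
-150 53 -69.4 -39.8 219.5
ext local [-1.1  4.8] [268.5 243.6] 89.90451049804688
top 391
[[-205.0, -75.0], [-147.0, -76.0], [-146.0, -39.0], [-204.0, -37.0]] [-175.4  -56.6] [37.1 58.5] 88.84 z(x) [-5.20011791e-02  2.14883529e+02] 224.37552571627344
-210 61 -74.6 -37.9 225.2
-195 104 -73.8 -37.7 224.6
-180 108 -75.2 -38.2 224.4
-165 96 -74.4 -39.6 224.3
-150 22 -71.2 -43.7 221.1
```

Emit:
{"api": "send_rows", "payload": {
  "claw": [-1, -1, -1, -1, -1, -1, -1, -1],
  "slide": [
    [0, 0.003, -0.006],
    [0.03, -0.0021, 0],
    [0.03, -0.0021, 0],
    [0.03, -0.0021, 0],
    [0.03, -0.0021, 0],
    [0.03, -0.0021, 0],
    [0.02, -0.0014, 0],
    [0, 0, 0]
  ],
  "twist": [0, 0, 0, 0, 0, 0, 0, 0]
}}

```text
clock: 12.9
ee_pos: [0.5375, 0.0095, 0.1856]
tool_rot: [[-0.997, 0.072, 0.0], [0.072, 0.997, -0.0], [-0.0, -0.0, -1.0]]
contact_force: [-0.7, -0.8, -2.7]
grip_width: 0.0359
grasp_force: 55.0
```

Emit:
{"api": "send_rows", "payload": {
  "claw": [-1, -1, -1, -1, -1],
  "slide": [
    [0.015, -0.0011, 0],
    [0.015, -0.0011, 0],
    [0.015, -0.0011, 0],
    [0.015, -0.0011, 0],
    [0, 0, 0]
  ],
  "twist": [0, 0, 0, 0, 0]
}}

```text
clock: 13.32
ee_pos: [0.5492, 0.0086, 0.1858]
tool_rot: [[-0.997, 0.072, 0.0], [0.072, 0.997, -0.0], [-0.0, -0.0, -1.0]]
contact_force: [0.2, -0.2, -2.1]
grip_width: 0.0352
grasp_force: 55.0
```

The nose is about 20 mm into the slot with no contact force, so I'm going on.

Emit:
{"api": "send_rows", "payload": {
  "claw": [-1, -1, -1, -1, -1, -1],
  "slide": [
    [0.025, -0.0018, 0],
    [0.03, -0.0021, 0],
    [0.03, -0.0021, 0],
    [0.03, -0.0021, 0],
    [0.03, -0.0021, 0],
    [0, 0, 0]
  ],
  "twist": [0, 0, 0, 0, 0, 0]
}}

```text
clock: 13.82
ee_pos: [0.5788, 0.0065, 0.1856]
tool_rot: [[-0.997, 0.072, 0.0], [0.072, 0.997, -0.0], [-0.0, -0.0, -1.0]]
contact_force: [-1.2, -1.1, -2.5]
grip_width: 0.0352
grasp_force: 55.0
```

Emit:
{"api": "send_rows", "payload": {
  "claw": [-1, -1, -1, -1, -1, -1, -1, -1],
  "slide": [
    [0.03, -0.0021, 0],
    [0.03, -0.0021, 0],
    [0.03, -0.0021, 0],
    [0.03, -0.0021, 0],
    [0.03, -0.0021, 0],
    [0.03, -0.0021, 0],
    [0.03, -0.0021, 0],
    [0, 0, 0]
  ],
  "twist": [0, 0, 0, 0, 0, 0, 0, 0]
}}

```text
clock: 14.48
ee_pos: [0.6207, 0.0036, 0.1856]
tool_rot: [[-0.997, 0.072, 0.0], [0.072, 0.997, -0.0], [-0.0, -0.0, -1.0]]
contact_force: [0.9, 0.5, -2.6]
grip_width: 0.0357
grasp_force: 55.0
```

Emit:
{"api": "send_rows", "payload": {
  "claw": [-1, -1, -1, 0.2, 0.4, 0.4, 0.4, 0.4, 0.4],
  "slide": [
    [0.025, -0.0018, 0],
    [0.025, -0.0018, 0],
    [0, 0, 0],
    [0, 0, 0],
    [0, 0, 0],
    [0, 0, 0],
    [0, 0, 0],
    [0, 0, 0],
    [0, 0, 0]
  ],
  "twist": [0, 0, 0, 0, 0, 0, 0, 0, 0]
}}

```text
clock: 15.23
ee_pos: [0.6297, 0.003, 0.186]
tool_rot: [[-0.997, 0.072, 0.0], [0.072, 0.997, -0.0], [-0.0, -0.0, -1.0]]
contact_force: [-0.3, -0.7, -0.9]
grip_width: 0.0617
grasp_force: 0.0
```

Emit:
{"api": "send_rows", "payload": {
  "claw": [0.4, 0.4, 0.4, 0.4, -1, -1, -1, -1, -1, -1],
  "slide": [
    [-0.08, 0.0057, 0],
    [-0.1, 0.0072, 0],
    [-0.1, 0.0072, 0],
    [-0.07, 0.005, 0],
    [0, 0, 0],
    [0, 0, 0],
    [0, 0, 0],
    [0, 0, 0],
    [0, 0, 0],
    [0, 0, 0]
  ],
  "twist": [0, 0, 0, 0, 0, 0, 0, 0, 0, 0],
  "newtons": 20
}}

```text
clock: 16.07
ee_pos: [0.5601, 0.0079, 0.1856]
tool_rot: [[-0.997, 0.072, -0.0], [0.072, 0.997, 0.0], [0.0, 0.0, -1.0]]
contact_force: [0.0, 0.2, -0.2]
grip_width: 0.0239
grasp_force: 0.0
```

```bash
python3 cas.py c3
```

```text
[0.56008454 0.00793758 0.18556457] 16.0667 [ 0.01858452  0.22520741 -0.16618904] 0.023898337363157014
tcp local [-208.1  -53.3] yaw tool y -4.12
scene 275
[[-219.0, -89.0], [-122.0, -90.0], [-122.0, -19.0], [-218.0, -17.0]] [-170.2  -53.9] [71.9 96.4] 89.34 z(x) [3.87703348e-02 2.29204953e+02] 223.14005023242908
-225 6 -73.6 -66.1 230.4
-210 101 -82.4 -26.4 223.3
-195 18 -81.3 -28.7 221.8
-180 13 -69.2 -36.8 220.8
-165 70 -70.8 -35.2 222.8
-150 63 -71.6 -36.5 224.0
-135 4 -90.5 -18.5 236.5
ext local [-1.1  4.5] [244.3 268.6] 0.0026544220745563507
top 86
[[-135.0, -72.0], [-121.0, -72.0], [-121.0, -38.0], [-135.0, -37.0]] [-128.1  -54.9] [35.  13.6] 89.61 z(x) [-8.66918544e-05  2.21734046e+02] 221.8812623090276
-135 86 -72.4 -37.5 221.9
```

View pics/c3scene.png

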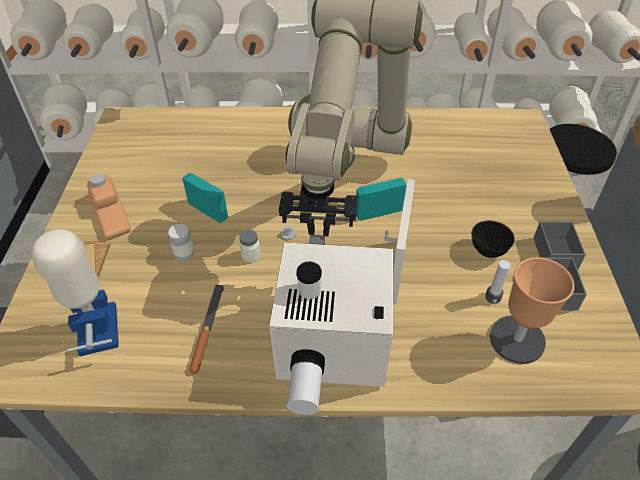

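The cassette sits in the slot (grey tail at scene px (317,240), edges -72…-37 as they should be) and the fingers are behind it. Now I push it home.

Emit:
{"api": "send_rows", "payload": {
  "claw": [-1, -1, -1, -1, -1, -1, -1, -1, -1, -1],
  "slide": [
    [0, -0.006, 0],
    [0, 0, 0],
    [0, 0, 0],
    [0.05, -0.0036, 0],
    [0.05, -0.0036, 0],
    [0.03, -0.0021, 0],
    [0.03, -0.0021, 0],
    [0.03, -0.0021, 0],
    [0.03, -0.0021, 0],
    [0.03, -0.0021, 0]
  ],
  "twist": [0, 0, 0, 0, 0, 0, 0, 0, 0, 0]
}}

```text
clock: 17.0
ee_pos: [0.61, 0.0033, 0.1858]
tool_rot: [[-0.997, 0.072, -0.0], [0.072, 0.997, 0.0], [0.0, 0.0, -1.0]]
contact_force: [-0.9, 0.2, 0.1]
grip_width: 0.0006
grasp_force: 0.7
```

Emit:
{"api": "send_rows", "payload": {
  "claw": [-1, -1, -1, -1],
  "slide": [
    [0.02, -0.0014, 0],
    [0.02, -0.0014, 0],
    [0.02, -0.0014, 0],
    [0, 0, 0]
  ],
  "twist": [0, 0, 0, 0]
}}

```text
clock: 17.33
ee_pos: [0.6224, 0.0023, 0.1857]
tool_rot: [[-0.997, 0.072, 0.0], [0.072, 0.997, -0.0], [-0.0, 0.0, -1.0]]
contact_force: [0.2, 0.2, -0.3]
grip_width: 0.0007
grasp_force: 0.0
```

Emit:
{"api": "send_rows", "payload": {
  "claw": [-1, -1, -1, -1, -1],
  "slide": [
    [0.01, -0.0007, 0],
    [0.01, -0.0007, 0],
    [0.01, -0.0007, 0],
    [0.01, -0.0007, 0],
    [0, 0, 0]
  ],
  "twist": [0, 0, 0, 0, 0]
}}

```text
clock: 17.75
ee_pos: [0.63, 0.0018, 0.1858]
tool_rot: [[-0.997, 0.072, 0.0], [0.072, 0.997, -0.0], [-0.0, -0.0, -1.0]]
contact_force: [-0.4, -0.2, 0.2]
grip_width: 0.0002
grasp_force: 0.0
```

Emit:
{"api": "send_rows", "payload": {
  "claw": [-1, -1, -1],
  "slide": [
    [0.005, -0.0004, 0],
    [0.005, -0.0004, 0],
    [0, 0, 0]
  ],
  "twist": [0, 0, 0]
}}

```text
clock: 18.0
ee_pos: [0.6307, 0.0018, 0.1858]
tool_rot: [[-0.997, 0.072, -0.003], [0.072, 0.997, 0.0], [0.003, -0.0, -1.0]]
contact_force: [-7.2, -0.3, 2.1]
grip_width: 0.0005
grasp_force: 3.5
```

Emit:
{"api": "send_rows", "payload": {
  "claw": [-1, -1, -1],
  "slide": [
    [0.007, -0.0005, 0],
    [0.006, -0.0004, 0],
    [0, 0, 0]
  ],
  "twist": [0, 0, 0]
}}

```text
clock: 18.25
ee_pos: [0.6306, 0.0018, 0.1859]
tool_rot: [[-0.997, 0.072, -0.01], [0.072, 0.997, 0.0], [0.01, -0.0, -1.0]]
contact_force: [-23.9, -0.8, 8.3]
grip_width: 0.0004
grasp_force: 11.5
```

It has hit a firm stop. I'll retreat and check.

Emit:
{"api": "send_rows", "payload": {
  "claw": [-1, -1, -1, -1, -1, -1, -1, -1, -1, -1],
  "slide": [
    [-0.1, 0.007, 0],
    [-0.18, 0.013, 0],
    [-0.18, 0.013, 0],
    [-0.18, 0.013, 0],
    [-0.15, -0.1, 0.1],
    [-0.1, -0.15, 0.1],
    [0, -0.19, 0.05],
    [0, -0.19, 0],
    [0, -0.19, 0],
    [0, 0, 0]
  ],
  "twist": [0, 0, 0, 0, 0, 0, 0, 0, 0, 0]
}}

```text
clock: 19.08
ee_pos: [0.4565, -0.1587, 0.2361]
tool_rot: [[-0.997, 0.077, 0.002], [0.077, 0.997, -0.003], [-0.002, -0.002, -1.0]]
contact_force: [0.6, 0.5, -0.1]
grip_width: 0.0006
grasp_force: 0.0
```

```bash
python3 cas.py c4 >/dev/null; python3 door.py d4
python3 - <<'E'
from h import *
C=np.array([.7715,.0462]); a=-.0715; R=np.array([[np.cos(a),-np.sin(a)],[np.sin(a),np.cos(a)]])
im,d=get_image("top"); W=cloud("top",d); L=np.dstack([(W[...,:2]-C)@R,W[...,2]])*1000
m=(L[...,2]>195)&(L[...,2]<233)&(L[...,0]<-112)&(L[...,0]>-160)&(abs(L[...,1]+10)<80); print(L[m].round(0).tolist())
u,v=pix("top",[.645,.03,.22])[0].astype(int); cv2.imwrite("pics/fin.png",cv2.resize(im[v-50:v+40,u-80:u+80,::-1],(800,450),interpolation=2))
E
```

```text
1023
[[-256.0, 39.0], [-4.0, 7.0], [-2.0, 28.0], [-253.0, 60.0]] ((-128.79415893554688, 33.30765151977539), (21.329654693603516, 253.4697723388672), 82.68033599853516)
angles [1.73661977 1.80360766 2.01483298]
[ 0.45621617 -0.15310174  0.23580527] 19.2333
[[-119.0, 63.0, 231.0], [-121.0, 68.0, 224.0], [-119.0, 66.0, 218.0], [-121.0, 63.0, 227.0], [-120.0, 61.0, 226.0], [-120.0, 59.0, 223.0], [-121.0, 56.0, 230.0], [-120.0, 54.0, 226.0], [-119.0, 52.0, 222.0], [-120.0, 49.0, 228.0], [-120.0, 47.0, 231.0], [-120.0, 45.0, 228.0], [-120.0, 42.0, 230.0], [-120.0, 40.0, 231.0], [-119.0, 36.0, 228.0], [-112.0, -75.0, 231.0], [-120.0, 69.0, 205.0], [-120.0, 66.0, 210.0], [-120.0, 64.0, 208.0], [-120.0, 62.0, 211.0], [-120.0, 60.0, 210.0], [-120.0, 57.0, 210.0], [-120.0, 55.0, 212.0], [-120.0, 52.0, 214.0], [-122.0, 49.0, 223.0], [-121.0, 47.0, 220.0], [-121.0, 45.0, 221.0], [-121.0, 43.0, 224.0], [-121.0, 40.0, 224.0], [-120.0, 38.0, 220.0], [-121.0, 36.0, 226.0], [-120.0, 34.0, 220.0], [-120.0, 31.0, 223.0], [-121.0, 29.0, 225.0], [-120.0, 27.0, 222.0], [-120.0, 24.0, 226.0], [-120.0, 22.0,
[... 4579 characters left out ...]
.0], [-125.0, -65.0, 222.0], [-125.0, -67.0, 220.0], [-125.0, -70.0, 220.0], [-125.0, -72.0, 222.0], [-120.0, -84.0, 198.0], [-120.0, -87.0, 196.0], [-126.0, -38.0, 195.0], [-126.0, -40.0, 198.0], [-126.0, -43.0, 203.0], [-127.0, -45.0, 207.0], [-128.0, -47.0, 218.0], [-127.0, -49.0, 212.0], [-127.0, -52.0, 210.0], [-126.0, -54.0, 207.0], [-127.0, -56.0, 214.0], [-126.0, -59.0, 211.0], [-127.0, -61.0, 214.0], [-126.0, -63.0, 213.0], [-126.0, -65.0, 213.0], [-126.0, -68.0, 213.0], [-126.0, -70.0, 211.0], [-126.0, -72.0, 213.0], [-127.0, -57.0, 200.0], [-127.0, -59.0, 198.0], [-127.0, -61.0, 203.0], [-126.0, -64.0, 196.0], [-127.0, -66.0, 203.0], [-126.0, -68.0, 196.0], [-126.0, -71.0, 200.0]]
```

View pics/fin.png

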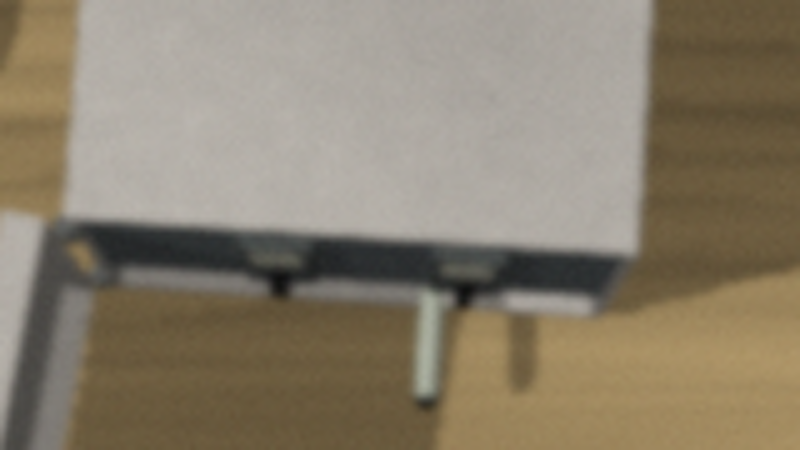

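The crop shows both cassettes level, with tabs at px (280,280) and (465,290). In the depth data both front faces lie at -126 to -127. The door is at about 1.70 rad, and the robot is clear of everything.

```bash
python3 -c "
from rig import job; print(job.sign_off())"
```

```text
the job is handed in; nothing more can be done
None
```

The cassette is fully home, with its front face measured level with the one beside it; the door is open at about 1.70 rad, the arm is clear, and the job is handed in (sign-off returned no verdict).

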